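# Turn the flip sign to ready

## Robot

A 6-joint arm with a two-finger parallel gripper is mounted at the origin on the work surface. World frame = base frame: x ahead of the robot, y to its left, z up, the work surface at z = 0. Lengths are in m, angles in rad, forces in N, time in s.
With the tool pointing down it reaches from about 0.425 to 1.125 m from the base axis. Payload 14.9 kg.
Tool frame: the origin (TCP) lies on the centre line of the jaws, within the pads' length; the fingertips stand 17 mm ahead of it and the grasp point (between the pads) lies 2 mm behind it; y points along the fingers, z is the direction in which the jaws open and shut, and the axes are right-handed (so a half turn about y gives the same grasp; the last joint's range is limited). The gripper opens to 91 mm and grips with 3 to 60 N. Pads are 32 mm wide; open, the fingers measure 118 mm over their backs; the gripper's body (76 mm by 178 mm) begins 60 mm behind the grasp point.
Start: joints at [1.315, 0.379, 1.734, -0, 1.028, -0.033], TCP at [0.155, 0.683, 0.231] pointing down, gripper open.
Joint ranges: [-2.77, 2.77], [-0.74, 2.19], [0, 2.66], [-1.06, 4.2], [0.31, 2.87], [-3.08, 3.08]. Speed limits (rad/s): [1.89, 1.89, 2.39, 3.14, 3.14, 3.14].

## Interface

Orientations are given as [roll, pitch, yaw] about the fixed x, y, z axes, in that order (R = Rz(yaw) Ry(pitch) Rx(roll)).
In Python, from bench import r gives the robot as it stands.
- The arm moves only by the tool move_arm, never from a script. Its argument "rows" is a list of rows, each a list of 6 numbers: the shift along the world's x, y, z in units of 50 mm (1.0 is 50 mm), then the turn, a rotation vector about the world's x, y, z in units of 5 degrees (1.0 is 5 degrees). A call has 1 to 12 rows; each row is the pose to reach, as a shift and turn from the pose commanded when the call began; what a row does not reach only later rows make up. A row lasts 1/10 s, in which the tool goes at most 50 mm and 8.59 degrees, less where a joint would pass 70% of its speed; a pose out of reach is approached as far as the arm can. A call with a gripper value outside its range is refused whole. "jaw" is the finger opening in mm, from 0 to 91.2, set as the call begins (left out, the last holds). The fingers move at their own pace and stop on an object; "newtons" is the grip in N (left out, the last holds). Time passes only in rows, so rows that repeat a pose let the fingers close. It gives the time, the measured TCP pose, the force and the opening at its end, in the units of the state.
- r.sense(): the state, without advancing time (a new reading comes with each control period).
- r.camera(name): name is "side" or "top"; returns a dict with "pixels" (420x560x3 uint8, red, green, blue), "range_z" (420x560 float32, m along the optical axis (not along the pixel's ray), 0 where there is no reading), "fx", "fy", "cx", "cy" (pixels), "D" ([k1, k2, p1, p2, k3] as OpenCV has them; the pictures are not rectified), "R" (3x3) and "t" (3): a world point X has camera coordinates R X + t. Camera axes: x right, y down, z forward; pixel columns grow to the right and rows downward; lengths in m; the calibration is good to about 2 mm. A picture is of the moment at which its call begins.
- r.close_job(): hands the job in, once; it reports no verdict.
Trained networks look in the newest picture that a camera, given by its name, has taken for a name from the list of things; names that differ only in an ending like _2 or _b are one class to them, and where a whole thing is asked for, a point or a joint stands for the part that bears it (a point fixed in the world has none). Each returns a list of dicts, best first, with "conf" (0 to 1); they miss things now and then, are a little off and sometimes report something else, mostly with a low value. They report only what shows in the picture. A call takes as long as a camera call. They do not tell look-alikes from the thing itself.
- r.regions_of(label, camera): "region" (420x560 bool, what is visible of it) and "extent" ([centre column, centre row, width, height] in pixels, round what is visible of it).
- r.mark_of(label, camera): "location" ([column, row] in pixels: a listed point, or the origin of a listed thing).
The state is a dict: "clock": time; "q": joint angles; "dq": joint speeds; "joint_efforts": joint torques, N m; "tcp_pos": TCP position; "tool_rot": TCP orientation; "ft_force": force on the tool from outside, world axes, zero at the start; "torque": the same for the moment, N m; "finger_gap": finger opening in m.
Only numpy, scipy, OpenCV 4.12 (cv2) and the standard library are available. Lean on these libraries where they do the work, as an engineer would, in place of code of your own. Each camera call takes 0.05 s, during which the arm holds its last target. There are 200 camera calls.

## Task

The blue cup has come out of the kiln and may be collected: turn the red-and-green flip sign on the cup's ware board over by half a turn, so that its green face lies on top and the tile is fully home against its stop. The stop holds the tile somewhat off level, differently each time, so feel for it. The tile is glazed ceramic, so push it only gently, and leave the cup, the clay bowl, the bowl's own sign and the brush where they are.

Things in the scene. Friction and masses are not known exactly. Their poses are not given: they have to be found in the camera images.
- sign_a (a joint): Turn of the blue cup's flip sign, the one to turn. 0: red up, on a stop; pi: green up, on the other. The stops are pi apart but sit up to 0.3 rad off level either way: feel for them. From 0 it turns one way only: the edge near the robot goes down, the far edge up and over towards the robot. Starts 0 to 0.35. Stiff pivot, 0.07 N m (2 N at 40 mm); the tile stays where left.
- pivot_a (a point): Middle of the level pivot of the sign with the blue cup, 100 mm above the table: y along the pivot, z up, x level, away from the robot. It is fixed on a plywood ware board (x -80 to +220 mm, y +-75 mm, top 88 mm below the pivot). Wooden posts, 24 (x) x 12 mm, stand at y = +-57 mm up to 18 mm above the pivot.
- edge_a (a point): On the blue cup's sign: a tile 110 mm (across the pivot) x 90 mm (along it) x 10 mm thick, pivoted through its middle, one face red, one green, each with a white disc. The point is the middle of the edge that is farther from the robot at joint value 0, 55 mm from the pivot at mid thickness; it moves with the tile.
- sign_b (a joint): Angle of the second, identical flip sign, on the clay bowl's ware board (same meaning); to be left alone.
- pivot_b (a point): Pivot of the sign on the clay bowl's ware board, built just like the other
- edge_b (a point): The same edge point as edge_a, on the bowl's sign.
- blue_cup: Blue glazed cup without handle, about 72 mm across the mouth and 85 mm high, standing loose on its ware board about 155 mm beyond the pivot; origin at the centre of its underside, z up.
- clay_bowl: Unglazed brown clay bowl, 96 mm across the mouth and 55 mm high, standing loose on the other ware board about 155 mm beyond that pivot; origin at the centre of its underside, z up.
- brush: Brush 180 mm long lying loose on the table between the ware boards, along its x axis; origin on its underside.
There are look-alikes about, which are no part of the job. Of the things that look like the blue_cup, the middle-sized one is meant. Of the things that look like the clay_bowl, the smaller one is meant.

How it is judged:
On the way, in this order (a step that is already met when the one before it is completed fails the run):
1. the blue cup's sign stands past edge-on (value of joint sign_a above 1.6 rad).
2. the blue cup's sign is home, green face up (value of joint sign_a above 3.06 rad), for 0.1 s.
At the end, for the whole second after the job is handed in: The blue cup's sign lies green face up within 0.08 rad (about 5 degrees) of its stop; the bowl's sign (edge within 15 mm), cup and bowl (within 15 mm, upright) and brush (within 30 mm) are where they were (value of joint sign_a above 3.06 rad and distance of each of edge_b, blue_cup, clay_bowl from where it was at the start of the episode below 0.015 m and angle between each of blue_cup, clay_bowl's own z axis and vertical below 0.1 rad and distance of brush from where it was at the start of the episode below 0.03 m); the robot touches nothing.
It fails at once if the ceramic tile is pushed harder than 40 N (contact force between sign_a and the fingers above 40 N or contact force between sign_a and the arm above 40 N).
It fails at once if the bowl's sign is turned (distance of edge_b from where it was at the start of the episode above 0.015 m).
It fails at once if cup, bowl or brush is knocked away (distance of any of blue_cup, clay_bowl from where it was at the start of the episode above 0.015 m or distance of brush from where it was at the start of the episode above 0.03 m).
It also fails if it takes over 45 s, if anything falls off the work surface, if the arm or the gripper's body presses on something with over 40 N, if the wrist force passes 120 N, or if a joint passes its speed limit or range.

## Working session

There is one attempt and no reset: what is moved stays moved. The work goes in short steps, Python scripts to look and compute and a tool call to move; the robot and the scene stay as the last step left them, time stands still between calls to the robot, and variables do not carry over. Pictures are saved under pics/ and viewed, about 8 in all and at most 12, crops included, and the job is handed in when it is done.

Besides the shell and the picture viewer there is one more tool, called after ">>>" as name(argument=value, ...), one argument or row to a line, values as JSON. move_arm: Moves the arm, as the interface text tells. Its arguments: {"type":"object","properties":{"rows":{"type":"array","items":{"type":"array","items":{"type":"number"}}},"jaw":{"type":"number"},"newtons":{"type":"number"}},"required":["rows"]}

```bash
mkdir -p pics; ls; cat > h.py <<'E'
import numpy as np, cv2
from bench import r
def cloud(c):
    z=c["range_z"]; h,w=z.shape
    K=np.array([[c["fx"],0,c["cx"]],[0,c["fy"],c["cy"]],[0,0,1.]])
    uv=np.mgrid[0:h,0:w][::-1].reshape(2,-1).T.astype(np.float64)
    n=cv2.undistortPoints(uv[:,None],K,np.array(c["D"],float))[:,0]
    P=np.c_[n,np.ones(len(n))]*z.reshape(-1,1)
    X=(P-np.array(c["t"]))@np.array(c["R"])
    X[z.ravel()==0]=np.nan
    return X.reshape(h,w,3)
E
python3 - <<'E'
from h import *
ims=[]
for n in ("side","top"):
    c=r.camera(n); X=cloud(c); np.savez(f"{n}0.npz",X=X,p=c["pixels"])
    cv2.imwrite(f"pics/{n}0.png",c["pixels"][:,:,::-1])
    print(n,"cam at",-np.array(c["R"]).T@np.array(c["t"]))
    for l in ("blue_cup","clay_bowl","sign_a","brush"):
        for d in r.regions_of(l,n):
            m=d["region"]; print(l,round(d["conf"],2),np.round(d["extent"]),np.round(np.nanmedian(X[m],0),3), np.round(np.nanpercentile(X[m],[3,97],axis=0),3).tolist())
    for l in ("pivot_a","edge_a"):
        for d in r.mark_of(l,n):
            u,v=np.round(d["location"]).astype(int); print(l,round(d["conf"],2),u,v,np.round(X[v,u],3) if 0<=v<420 and 0<=u<560 else None)
print(r.sense())
E
```

```text
pics
side cam at [0.55062805 0.74842922 0.65178864]
blue_cup 0.85 [303. 160.  32.  44.] [ 0.672 -0.121  0.072] [[0.643, -0.175, 0.019], [0.703, -0.108, 0.098]]
blue_cup 0.79 [248. 148.  21.  27.] [ 0.815 -0.19   0.047] [[0.795, -0.283, 0.001], [0.843, -0.177, 0.066]]
blue_cup 0.75 [223. 174.  49.  68.] [ 0.836 -0.021  0.086] [[0.795, -0.095, 0.007], [0.883, -0.002, 0.121]]
clay_bowl 0.94 [257. 282.  55.  49.] [0.706 0.218 0.046] [[0.661, 0.193, 0.017], [0.744, 0.28, 0.068]]
clay_bowl 0.84 [235. 363.  90.  85.] [0.702 0.377 0.039] [[0.642, 0.339, 0.006], [0.749, 0.451, 0.074]]
sign_a 0.8 [348. 266.  73.  51.] [0.549 0.23  0.106] [[0.497, 0.184, 0.101], [0.601, 0.269, 0.108]]
sign_a 0.62 [374. 138.  51.  33.] [ 0.527 -0.179  0.11 ] [[0.466, -0.233, 0.08], [0.573, -0.133, 0.128]]
brush 0.95 [341. 213.  91.  28.] [0.593 0.    0.018] [[0.494, -0.032, 0.003], [0.662, 0.011, 0.022]]
brush 0.42 [302. 157.  31.  41.] [ 0.673 -0.12   0.072] [[0.643, -0.175, 0.019], [0.703, -0.108, 0.098]]
pivot_a 0.71 374 138 [ 0.518 -0.17   0.109]
pivot_a 0.69 345 266 [0.554 0.229 0.106]
edge_a 0.86 317 262 [
[... 1042 characters left out ...]
0.119]
edge_a 0.82 214 238 [0.605 0.227 0.103]
{'clock': 0.7, 'q': array([ 1.31467557e+00,  3.78864131e-01,  1.73417566e+00, -7.91241340e-06,
        1.02852850e+00, -3.32722209e-02]), 'dq': array([ 0.00136429,  0.00147443, -0.0001817 ,  0.00173926, -0.00152187,
       -0.00019452]), 'joint_efforts': array([-1.01040776e-03, -7.63521123e+01, -4.34694493e+01,  6.51138648e-02,
        3.88364028e-02,  2.07818846e-05]), 'tcp_pos': array([0.15470021, 0.68271558, 0.23096893]), 'tool_rot': array([-1.57077220e+00, -7.58414303e-06, -2.22844453e-01]), 'ft_force': array([-0.50941916, -0.50685321, -0.45423727]), 'torque': array([-0.01450104,  0.01024052,  0.01289279]), 'finger_gap': 0.09132053660427741}
```

```bash
python3 - <<'E'
import numpy as np,cv2
a=cv2.imread("pics/side0.png");b=cv2.imread("pics/top0.png")
crop=cv2.resize(a[80:260,180:430],None,fx=3,fy=3,interpolation=cv2.INTER_CUBIC)
cv2.imwrite("pics/c1.png",crop)
cv2.imwrite("pics/c2.png",b)
for n in("side","top"):
    d=np.load(n+"0.npz");X=d["X"];p=d["p"].astype(int)
    red=(p[...,0]>p[...,1]*1.6)&(p[...,0]>p[...,2]*1.6)
    m=red&(np.abs(X[...,0]-.522)<.09)&(np.abs(X[...,1]+.175)<.08)&(X[...,2]>.06)
    q=X[m]; 
    c=q.mean(0);u,s,vt=np.linalg.svd(q-c);N=vt[2]*np.sign(vt[2,2])
    xy=q[:,:2].astype(np.float32);print(n,m.sum(),c,"normal",N,"rect",cv2.minAreaRect(xy))
    # board & posts
    b=(np.abs(X[...,2]-.012)<.005)&(X[...,0]>.4)&(X[...,0]<.78)&(X[...,1]<-.04)&(X[...,1]>-.3)
    print("board",cv2.minAreaRect(X[b][:,:2].astype(np.float32)))
E
```

```text
side 725 [ 0.52080083 -0.17068219  0.10502304] normal [-0.49208931 -0.03319245  0.8699117 ] rect ((0.5193239450454712, -0.18197250366210938), (0.09812312573194504, 0.12123522907495499), 19.611122131347656)
board ((0.5873731970787048, -0.16330444812774658), (0.30242452025413513, 0.15472225844860077), 18.762351989746094)
top 1239 [ 0.52215888 -0.18526951  0.10570622] normal [-0.41401025 -0.1480147   0.89815765] rect ((0.523480236530304, -0.19335924088954926), (0.0985213965177536, 0.10647911578416824), 18.765193939208984)
board ((0.5919223427772522, -0.16683632135391235), (0.36030298471450806, 0.25131189823150635), 0.013315527699887753)
```

View pics/c1.png

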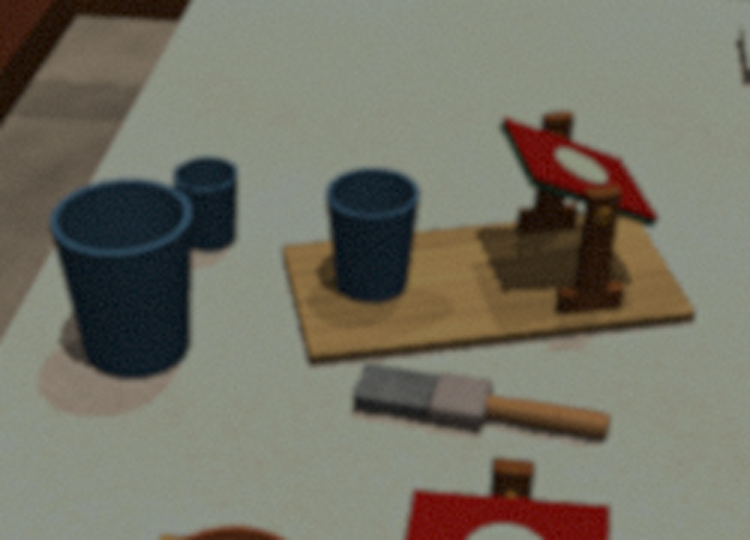

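View pics/c2.png

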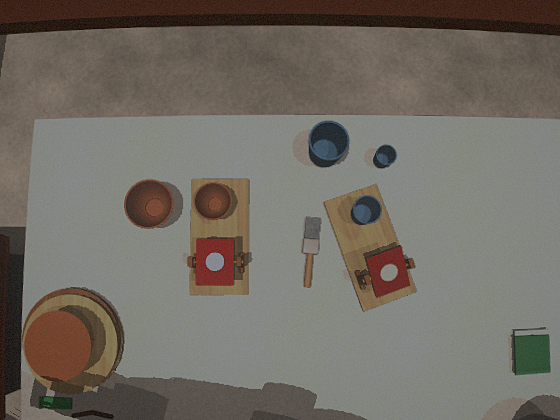

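The blue cup at about (0.67, -0.14) is the middle-sized one. Its sign is the right-hand one, with the pivot near (0.522, -0.187), board yaw about 18.7° and tile tilted about 0.45 rad. The side crop shows the far edge raised. The plan has three steps:
1. Press the near edge down.
2. Sweep the raised far edge towards the robot.
3. Press it home.

>>> move_arm(
  rows=[
    [6.9,-7.7,0.6,0,0,3],
    [6.9,-7.7,0.6,0,0,3],
    [6.9,-7.7,0.6,0,0,3],
    [6.9,-7.7,0.6,0,0,3],
    [6.9,-7.7,0.6,0,0,3],
    [6.9,-7.7,0.6,0,0,3],
    [6.9,-7.7,0.6,0,0,3],
    [6.9,-7.7,0.6,0,0,3],
    [6.9,-7.7,0.6,0,0,3],
    [6.9,-7.7,0.6,0,0,3],
    [6.9,-7.7,0.6,0,0,3],
    [6.9,-7.7,0.6,0,0,3],
  ],
  jaw=0,
  newtons=10,
)

```text
clock: 1.9
tcp_pos: [0.501, 0.2963, 0.2611]
tool_rot: [-1.571, -0.0, 0.036]
ft_force: [0.5, -0.1, -0.0]
finger_gap: 0.0009
```

>>> move_arm(
  rows=[
    [-0.35,-9.96,-0.6,0,0,3.3],
    [-0.35,-9.96,-0.6,0,0,3.3],
    [-0.35,-9.96,-0.6,0,0,3.3],
    [-0.35,-9.96,-0.6,0,0,3.3],
    [-0.35,-9.96,-0.6,0,0,3.3],
    [-0.35,-9.96,-0.6,0,0,3.3],
    [-0.35,-9.96,-0.6,0,0,3.3],
    [-0.35,-9.96,-0.6,0,0,3.3],
    [-0.35,-9.96,-0.6,0,0,3.3],
    [-0.35,-9.96,-0.6,0,0,3.3],
    [-0.35,-9.96,-0.6,0,0,3.3],
    [-0.35,-9.96,-0.6,0,0,3.3],
  ],
)

```text
clock: 3.1
tcp_pos: [0.4821, -0.2, 0.2306]
tool_rot: [-1.57, 0.0, 0.326]
ft_force: [0.2, -0.4, 0.2]
finger_gap: 0.0004
```

```bash
python3 - <<'E'
from h import *
s=r.sense();print(s["tcp_pos"],s["tool_rot"],s["q"],s["ft_force"])
c=r.camera("side");X=cloud(c)
cv2.imwrite("pics/s2.png",cv2.resize(c["pixels"][20:260,250:530,::-1],None,fx=2.5,fy=2.5))
E
```

```text
[ 0.48213519 -0.19996331  0.23063134] [-1.57015715e+00  2.81155300e-04  3.25718975e-01] [-4.37936393e-01  9.74404467e-02  2.09188552e+00  3.27872330e-04
  9.52911833e-01 -2.33464163e+00] [ 0.1732974  -0.42521287  0.21490503]
```

View pics/s2.png

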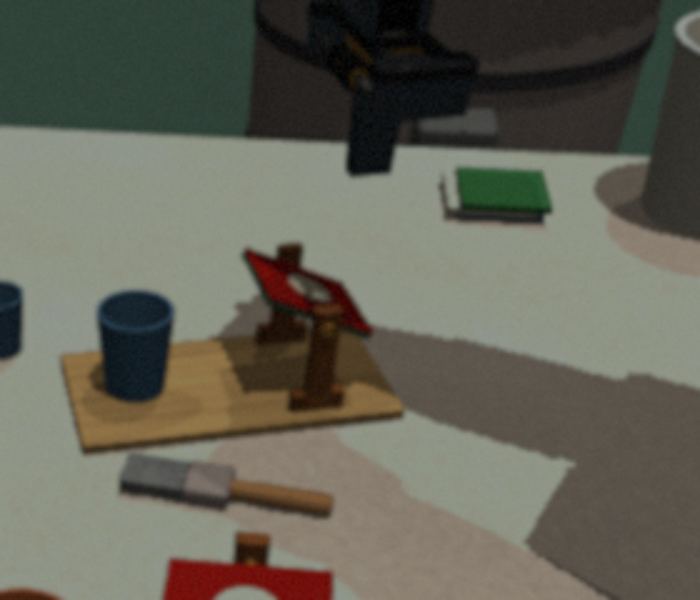

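The closed fingers hang above the near edge of the tile (pixels ~370,170 against the tile edge at ~365,330). Pressing down.

>>> move_arm(
  rows=[
    [0,0,-0.7,0,0,0],
    [0,0,-1.4,0,0,0],
    [0,0,-1.9,0,0,0],
    [0,0,-2.1,0,0,0],
    [0,0,-2.2,0,0,0],
    [0,0,-2.3,0,0,0],
    [0,0,-2.4,0,0,0],
    [0,0,-2.5,0,0,0],
  ],
)

```text
clock: 3.95
tcp_pos: [0.4829, -0.2005, 0.1066]
tool_rot: [-1.572, -0.001, 0.327]
ft_force: [-0.1, 0.7, 3.6]
finger_gap: 0.0004
```

>>> move_arm(
  rows=[
    [0,0,-0.07,0,0,0],
    [0,0,-0.14,0,0,0],
    [0,0,-0.21,0,0,0],
    [0,0,-0.28,0,0,0],
    [0,0,-0.35,0,0,0],
    [0,0,-0.4,0,0,0],
  ],
)

```text
clock: 4.55
tcp_pos: [0.482, -0.2002, 0.0855]
tool_rot: [-1.57, 0.0, 0.327]
ft_force: [-0.8, 0.5, 1.5]
finger_gap: 0.0002
```

```bash
python3 - <<'E'
from h import *
s=r.sense();print(s["tcp_pos"],s["ft_force"])
c=r.camera("side");X=cloud(c)
cv2.imwrite("pics/s3.png",cv2.resize(c["pixels"][60:220,270:470,::-1],None,fx=3,fy=3))
E
```

```text
[ 0.48197372 -0.20022633  0.08552682] [-0.79653197  0.45950495  1.48139056]
```

View pics/s3.png

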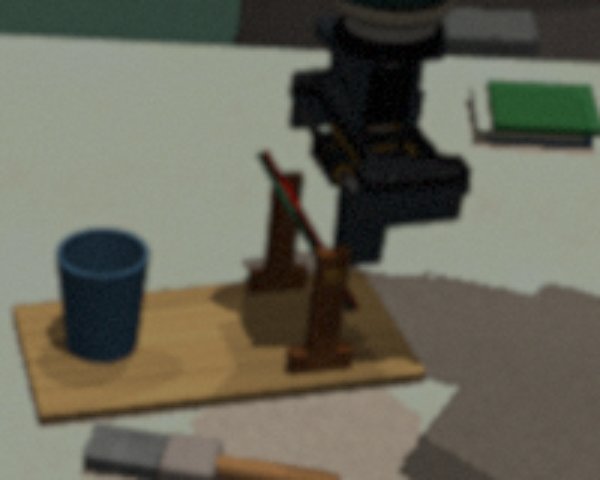

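The tile now stands about 55–60° up, with its far edge free. Going over to the far side.

>>> move_arm(
  rows=[
    [0,0,0.8,0,0,0],
    [0,0,1.6,0,0,0],
    [0,0,2.5,0,0,0],
    [0.7,0.24,2.5,0,0,0],
    [1.5,0.5,2.5,0,0,0],
    [2.3,0.78,2.5,0,0,0],
    [2.3,0.78,2.5,0,0,0],
    [2.3,0.78,1.7,0,0,0],
    [2.3,0.78,1.1,0,0,0],
    [2.3,0.78,1.1,0,0,0],
  ],
)

```text
clock: 5.6
tcp_pos: [0.5944, -0.1606, 0.1371]
tool_rot: [-1.567, 0.005, 0.327]
ft_force: [-0.0, -0.6, 0.7]
finger_gap: 0.0005
```

>>> move_arm(
  rows=[
    [-0.3,-0.1,0,0,0,0],
    [-0.6,-0.2,0,0,0,0],
    [-0.75,-0.25,0,0,0,0],
    [-0.9,-0.3,0,0,0,0],
    [-1.05,-0.35,0,0,0,0],
    [-1.2,-0.4,0,0,0,0],
  ],
)

```text
clock: 6.2
tcp_pos: [0.5371, -0.1817, 0.1416]
tool_rot: [-1.572, -0.001, 0.327]
ft_force: [3.4, 0.9, 3.8]
finger_gap: 0.0007
```

```bash
python3 - <<'E'
from h import *
s=r.sense();print(s["tcp_pos"],s["ft_force"])
c=r.camera("side");X=cloud(c)
cv2.imwrite("pics/s4.png",cv2.resize(c["pixels"][60:220,270:470,::-1],None,fx=3,fy=3))
E
```

```text
[ 0.53711625 -0.18165854  0.1415553 ] [3.35049925 0.85603757 3.79230017]
```

View pics/s4.png

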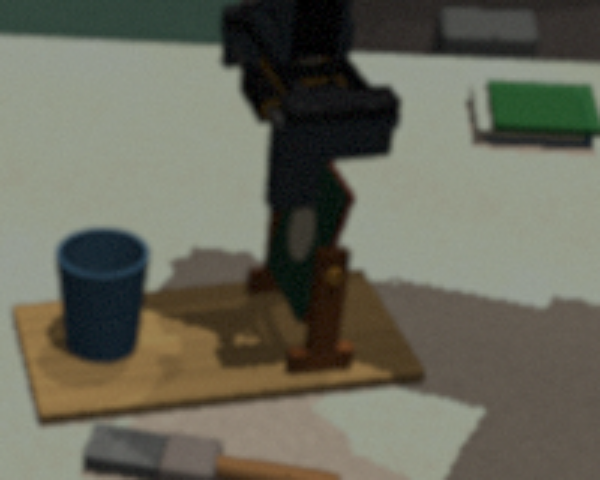

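The tile is now just past vertical and the green side faces the cup. Continuing along an arc.

>>> move_arm(
  rows=[
    [-0.1,-0.03,0.02,0,0,0],
    [-0.19,-0.06,0.04,0,0,0],
    [-0.28,-0.1,0.06,0,0,0],
    [-0.38,-0.13,0.06,0,0,0],
    [-0.47,-0.16,0.02,0,0,0],
    [-0.57,-0.19,-0.04,0,0,0],
    [-0.64,-0.22,-0.12,0,0,0],
    [-0.72,-0.24,-0.2,0,0,0],
  ],
)

```text
clock: 7.05
tcp_pos: [0.5007, -0.1934, 0.1305]
tool_rot: [-1.571, 0.0, 0.327]
ft_force: [1.7, 0.5, 1.7]
finger_gap: 0.0002
```

>>> move_arm(
  rows=[
    [0,0,0.4,0,0,0],
    [-0.25,-0.08,0.5,0,0,0],
    [-0.44,-0.15,0.4,0,0,0],
    [-0.44,-0.15,0.2,0,0,0],
    [-0.44,-0.15,0.1,0,0,0],
    [-0.44,-0.15,0.0,0,0,0],
    [-0.44,-0.15,-0.08,0,0,0],
    [-0.44,-0.15,-0.14,0,0,0],
  ],
)

```text
clock: 7.85
tcp_pos: [0.4792, -0.2007, 0.1233]
tool_rot: [-1.57, 0.0, 0.327]
ft_force: [-0.6, -1.1, 2.0]
finger_gap: 0.0004
```

>>> move_arm(
  rows=[
    [0,0,-0.04,0,0,0],
    [0,0,-0.08,0,0,0],
    [0,0,-0.08,0,0,0],
  ],
)

```text
clock: 8.15
tcp_pos: [0.4792, -0.2008, 0.1198]
tool_rot: [-1.571, -0.0, 0.327]
ft_force: [-0.1, 0.6, 0.3]
finger_gap: 0.0005
```

>>> move_arm(
  rows=[
    [0,0,-0.04,0,0,0],
    [0,0,-0.08,0,0,0],
    [0,0,-0.08,0,0,0],
  ],
)

```text
clock: 8.45
tcp_pos: [0.4794, -0.2009, 0.1162]
tool_rot: [-1.571, -0.0, 0.327]
ft_force: [-4.2, 0.9, 11.1]
finger_gap: 0.0003
```

>>> move_arm(
  rows=[
    [0,0,-0.02,0,0,0],
    [0,0,-0.02,0,0,0],
  ],
)

```text
clock: 8.65
tcp_pos: [0.4795, -0.201, 0.1158]
tool_rot: [-1.571, -0.0, 0.327]
ft_force: [-8.7, 3.4, 20.8]
finger_gap: 0.0006
```

Force rises 10 N per mm, so this is a hard stop. Retreating straight up and checking.

>>> move_arm(
  rows=[
    [0,0,0.2,0,0,0],
    [0,0,0.8,0,0,0],
    [0,0,1.6,0,0,0],
    [-0.3,-0.6,2.4,0,0,0],
    [-0.3,-1.4,3.0,0,0,0],
    [-0.3,-2.2,3.2,0,0,0],
    [-0.3,-3,3.2,0,0,0],
    [-0.3,-3,3.2,0,0,0],
  ],
)

```text
clock: 9.45
tcp_pos: [0.4643, -0.3546, 0.2758]
tool_rot: [-1.573, -0.001, 0.324]
ft_force: [-0.4, 0.2, 0.7]
finger_gap: 0.0005
```

```bash
python3 - <<'E'
from h import *
s=r.sense();print(s["clock"],s["tcp_pos"],s["ft_force"])
ex=np.array([np.cos(.327),np.sin(.327),0])
for n in("side","top"):
    c=r.camera(n);X=cloud(c);p=c["pixels"].astype(int)
    g=(p[...,1]>p[...,0]*1.3)&(p[...,1]>p[...,2]*1.1)
    m=g&(np.abs(X[...,0]-.522)<.09)&(np.abs(X[...,1]+.187)<.09)&(X[...,2]>.06)&(X[...,2]<.15)
    q=X[m]; print(n,len(q))
    if len(q)>50:
        u=(q-[.522,-.187,.1])@ex; A=np.polyfit(u,q[:,2],1); print("slope angle (far edge up +)",np.arctan(A[0]))
    cv2.imwrite(f"pics/f_{n}.png",cv2.resize(c["pixels"][60:300,230:430,::-1],None,fx=2.5,fy=2.5))
    for l in("blue_cup","clay_bowl","brush"):
        for d in r.regions_of(l,n): print(l,round(d["conf"],2),np.round(np.nanmedian(X[d["region"]],0),3))
E
```

```text
9.45 [ 0.46428567 -0.35457168  0.27575977] [-0.43321286  0.1589693   0.67801579]
side 586
slope angle (far edge up +) 0.19631256891769203
blue_cup 0.85 [ 0.815 -0.189  0.047]
blue_cup 0.78 [ 0.672 -0.121  0.072]
blue_cup 0.78 [ 0.836 -0.021  0.085]
clay_bowl 0.72 [0.706 0.218 0.047]
brush 0.82 [0.593 0.001 0.018]
top 971
slope angle (far edge up +) 0.19822509663983595
blue_cup 0.97 [ 0.857 -0.054  0.067]
blue_cup 0.94 [ 0.825 -0.208  0.035]
blue_cup 0.67 [ 0.679 -0.149  0.051]
blue_cup 0.62 [ 0.523 -0.185  0.105]
clay_bowl 0.86 [0.701 0.407 0.032]
clay_bowl 0.71 [0.707 0.241 0.036]
brush 0.94 [ 0.595 -0.007  0.018]
```

View pics/f_side.png

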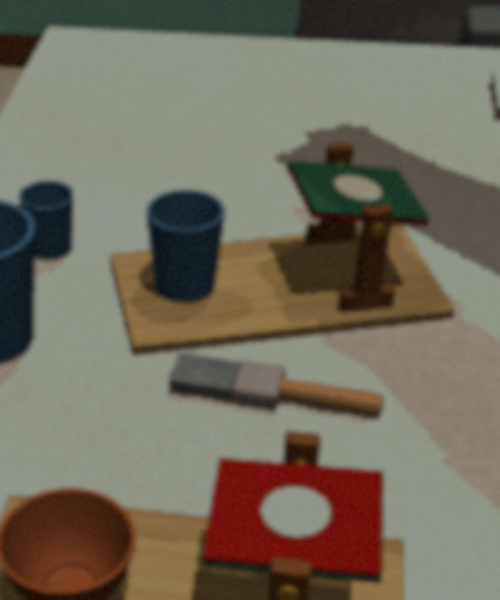

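The green face is up, and the tilt of about 0.197 rad from both cameras agrees with the felt contact height. The cup, bowl, brush and the bowl's sign have not moved.

```bash
python3 -c "
from bench import r
print(r.close_job())"
```

```text
the job is handed in; nothing more can be done
None
```

The blue cup's flip sign now lies green face up against its stop, and I handed the job in. `close_job` reports no verdict, so this rests on my own checks.

I pressed the tile's near edge down, swept the raised far edge over towards the robot, then pressed the green face down until it hit the stop. Before the stop the readings, taken at the end of each move, stayed at about 6 N or less. Against the stop the upward force rose from 11 to 21 N over the last 0.4 mm the tool moved. The largest total reading was about 23 N, under the 40 N limit.

- **Tile angle:** both cameras put the far edge about 0.197 rad up, which matches about 0.2 rad worked out from where the finger met the tile.
- **Everything else:** the cup, bowl and brush measured within about 3 mm of where they started. The bowl's sign looked unmoved in the last picture, but I did not measure it again.
- **Robot and time:** the arm is well clear of everything, and the last clock reading before hand-in was about 9.5 s.
- **Odd reading:** in the final top view the network also labelled the green tile as a blue cup, with middling confidence (0.62). I disregarded it. No check failed.

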